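# Roll the dryer ball into its pocket and shut the keeper

### The job

On the pine board, gently roll the loose wool dryer ball into the empty pocket beside the stored ball, pushing it along under the raised wire keeper without lifting it off the board. Then press the wire keeper fully down so that its bar lies level in front of both balls. Leave the stored ball and everything else on the counter where it is.

Things in the scene. Friction and masses are not known exactly. Their poses are not given: they have to be found in the camera images.
- board: Fixed pine board, top 12 mm above the counter. Origin on the counter on its middle line; x points away from the robot towards the keeper's hinge, y left, z up. Flat top x -200 to 140, y -150 to 150 mm. Rails 12 mm wide, 32 mm high along the sides (y = +-156) and far end; near lip (x = -204) 18 mm high. On the side rails: brackets 70 mm high at x = 115, rests 55 mm high at x = -35.
- pocket_left (a point): Centre of the mouth of the left pocket, at board x = 30, y = +60 mm, z = 12 mm (level with the top). A round hole 47 mm wide and 10 mm deep; a dryer ball sinks 8 mm into it and rests on its rim. Axes as the board's.
- pocket_right (a point): Centre of the mouth of the right pocket, board x = 30, y = -60 mm, otherwise the same. One of the two pockets holds the stored ball, the other is empty (a grey felt disc shows on its floor).
- ball_center (a point): Centre of the loose ball: a cream wool dryer ball, 76 mm diameter, 60 to 130 g, on the near half of the board. Centre 50 mm above the counter while rolling on the board, 42 mm when seated in a pocket. It rolls with some resistance: let go at 60 mm/s it stops within about 10 mm. Its axes turn as it rolls.
- stored_center (a point): Centre of the stored ball, the same kind of ball, already seated in one of the pockets; to be left there.
- keeper (a joint): Hinge angle of the wire keeper, rad: 0 = fully down (level), 0.55 to 0.70 at the start (raised), 0.72 at most. A U of 10 mm steel wire: two arms 150 mm long at the board's sides and a cross bar. The hinge is stiff: it stays where left; 1 to 3 N on the bar turns it. It clears a seated ball by about 20 mm.
- keeper_hinge (a point): Middle of the keeper's hinge axis, which runs along the board's y: board x = 115, y = 0, z = 60 mm. The bar's centre line is at board x = 115 - 150 cos(angle), z = 60 + 150 sin(angle) mm.
- keeper_bar (a point): Middle of the keeper's cross bar (on the wire's centre line; bar 10 mm thick, 312 mm long, along the board's y). When the keeper is down it is at board x = -35, z = 60 mm.
- peg: Bystander: wooden clothes peg, 76 x 11 x 12 mm, lying lengthwise on the board beside the left rail. Origin under its centre.
- detergent: Bystander: brown detergent bottle, 80 mm diameter, 190 mm tall, standing on the counter left of the board. Origin under its centre.
- spray: Bystander: clear spray bottle with a white head, 66 mm diameter, 168 mm tall, right of the board. Origin under its centre.
- cup: Bystander: white dosing cup, 64 mm diameter, 50 mm tall, on the counter nearer the robot, to the left. Origin under its centre.
- brush: Bystander: scrubbing brush, 160 x 50 x 45 mm, on the counter nearer the robot, to the right. Origin under its centre.
- tablets: Bystander: white jar of tablets, 90 mm diameter, 120 mm tall, on the counter to the right. Origin under its centre.
Not all that is in view belongs to the job. Leave any orange, pink or purple look-alike of the part that bears ball_center alone.

How it is judged:
By the outcome, as a careful person would: the job done as asked, in the order asked, and still so for the second after the job is handed in, with the robot touching nothing.
It also fails if it takes over 72 s, if anything falls off the work surface, if the arm or the gripper's body presses on something with over 40 N, if the wrist force passes 120 N, or if a joint passes its speed limit or range.

### The arm

A 6-joint arm with a two-finger parallel gripper is mounted at the origin on the work surface. World frame = base frame: x ahead of the robot, y to its left, z up, the work surface at z = 0. Lengths are in mm, angles in rad, forces in N, time in s.
With the tool pointing down it reaches from about 350 to 975 mm from the base axis. Payload 7.1 kg.
Tool frame: the origin (TCP) lies midway between the tips of the shut fingers; the grasp point (between the pads) lies 19 mm behind it; z points along the fingers, y is the direction in which the jaws open and shut (so a half turn about z gives the same grasp; the last joint's range is limited). The gripper opens to 88 mm and grips with 3 to 60 N. Pads are 20 mm wide; open, the fingers measure 115 mm over their backs; the gripper's body (75 mm by 178 mm) begins 61 mm behind the grasp point.
Start: joints at [1.323, 0.423, 1.63, -0, 1.089, -0.019], TCP at [141.724, 608.703, 222.675] pointing down, gripper open.
Joint ranges: [-3, 3], [-0.9, 2.11], [0.09, 2.58], [-1.31, 4.45], [0.11, 2.69], [-2.54, 2.54]. Speed limits (rad/s): [2.39, 2.39, 3.01, 3.14, 3.14, 3.14].

### API

Orientations are given as [roll, pitch, yaw] about the fixed x, y, z axes, in that order (R = Rz(yaw) Ry(pitch) Rx(roll)).
In Python, from cell import env, read_camera gives the robot as it stands.
- The arm moves only by the shell command python3 -m inch 'ROWS'. ROWS is JSON, one flat list of numbers, 7 for each row, row after row: the shift along the tool's x, y, z in mm, then the turn, a rotation vector about the tool's x, y, z in degrees, then the closure, from -1 (fully open) to 1 (shut). A call has 1 to 8 rows; each row shifts and turns the commanded pose from where the row before left it, along the tool's axes as they then stand; what a row does not reach is not made up. A row lasts 1/8 s, in which the tool goes at most 62.5 mm and 10.7 degrees, less where a joint would pass 70% of its speed; a pose out of reach is approached as far as the arm can. A call with a gripper value outside its range is refused whole. The fingers move at their own pace and stop on an object; the grip force is fixed at half the most. Time passes only in rows, so rows that do not move let the fingers close. It gives the time, the measured TCP pose, the force and the opening at its end, in the units of the state.
- env.read_state(): the state, without advancing time (a new reading comes with each control period).
- read_camera(name): name is "scene" or "top" or "wrist"; returns a dict with "image" (480x640x3 uint8, red, green, blue), "fx", "fy", "cx", "cy" (pixels), "rvec" (rotation vector, rad) and "tvec" (3), from world to camera coordinates, as OpenCV has them; the wrist camera has in their place "tool_from_camera" (4x4, takes a point from camera to tool coordinates, whose origin is the TCP and whose axes are the flange's). Camera axes: x right, y down, z forward; pixel columns grow to the right and rows downward; lengths in mm; the calibration is good to about 2 mm. A picture is of the moment at which its call begins: read the wrist's pose just before it. There is no depth.
- env.finish_job(): hands the job in, once; it reports no verdict.
The state is a dict: "time": time; "joint_pos": joint angles; "dq": joint speeds; "tau": joint torques, N m; "position": TCP position; "eef_rot": TCP orientation; "wrist_force": force on the tool from outside, world axes, zero at the start; "wrist_torque": the same for the moment, N m; "gripper_width": opening from 0.0 (shut) to 1.0 (fully open).
Only numpy, scipy, OpenCV 4.12 (cv2) and the standard library are available. Lean on these libraries where they do the work, as an engineer would, in place of code of your own. Each camera call takes 0.05 s, during which the arm holds its last target.

## Working session

There is one attempt and no reset: what is moved stays moved. The work goes in short steps, Python scripts to look and compute and a shell command to move; the robot and the scene stay as the last step left them, time stands still between calls to the robot, and variables do not carry over. Pictures are saved under pics/ and viewed, and the job is handed in when it is done.

```bash
ls; mkdir -p pics; python3 - <<'E'
from cell import env, read_camera
import cv2
print(env.read_state())
for n in ("scene","top","wrist"):
    c=read_camera(n); cv2.imwrite(f"pics/{n}0.png",c["image"][:,:,::-1])
    print(n,{k:v for k,v in c.items() if k!="image"})
E
```

```text
pics
{'time': 0.0, 'joint_pos': array([ 1.32299201e+00,  4.23813796e-01,  1.63068958e+00,  1.69757706e-05,
        1.08859705e+00, -1.89932245e-02]), 'dq': array([ 0.00015635,  0.00045759, -0.0001006 ,  0.00133359, -0.00065653,
        0.00087643]), 'tau': array([ 3.86846179e-03, -5.44606769e+01, -2.73682523e+01,  6.47458225e-02,
        2.25094298e-02, -1.07791022e-04]), 'position': array([141.59226829, 608.17930381, 221.91875018]), 'eef_rot': array([-3.14008544e+00, -4.36612096e-05,  2.91277365e+00]), 'wrist_force': array([-0.02422148, -0.12164343,  0.10197117]), 'wrist_torque': array([ 0.01998124,  0.02509654, -0.01399773]), 'gripper_width': 0.9983488463811455}
scene {'fx': 481.54365727538595, 'fy': 481.54365727538595, 'cx': 326.17301678221867, 'cy': 231.07092217703732, 'rvec': array([ 1.62753842,  1.7130051 , -0.88103997]), 'tvec': array([  53.29646948, -262.35989498, 1525.47559079])}
top {'fx': 489.4058475467567, 'fy': 489.4058475467567, 'cx': 315.3964195356046, 'cy': 239.87034915844438, 'rvec': array([ 2.18817368, -2.19973101,  0.08592378]), 'tvec': array([-32.78386816, 538.93689095, 985.71991871])}
wrist {'fx': 335.54598308228486, 'fy': 335.54598308228486, 'cx': 324.34458100484835, 'cy': 242.0072251079045, 'tool_from_camera': array([[-4.61332145e-04, -9.66734398e-01, -2.55781921e-01,
         6.89196630e+01],
       [ 9.99999883e-01, -4.82863665e-04,  2.13808054e-05,
         1.99227617e+00],
       [-1.44177356e-04, -2.55781881e-01,  9.66734508e-01,
        -1.62040333e+02],
       [ 0.00000000e+00,  0.00000000e+00,  0.00000000e+00,
         1.00000000e+00]])}
```

View pics/scene0.png

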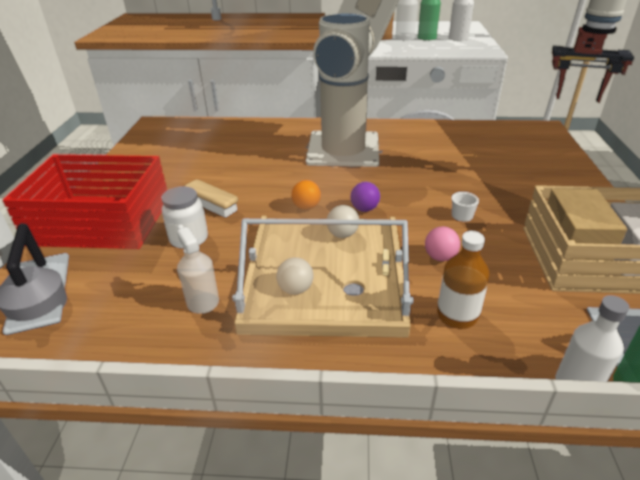

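View pics/top0.png

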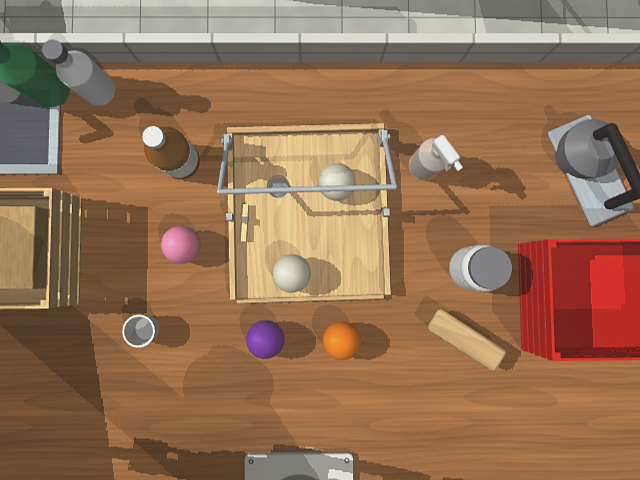

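The top view shows the loose cream ball at (291,273). The stored ball is at (337,181) in the right pocket, and the empty left pocket is at (278,186). The purple (265,340), orange (341,340) and pink (180,244) balls are look-alikes off the board. I'll enlarge to get the board pose.

```bash
python3 - <<'E'
import cv2
im=cv2.imread("pics/top0.png")[110:310,205:405]
cv2.imwrite("pics/topcrop.png",cv2.resize(im,None,fx=3,fy=3,interpolation=cv2.INTER_CUBIC))
im=cv2.imread("pics/scene0.png")[195:345,225:425]
cv2.imwrite("pics/scenecrop.png",cv2.resize(im,None,fx=4,fy=4,interpolation=cv2.INTER_CUBIC))
E
```

```text
(no output)
```

View pics/topcrop.png

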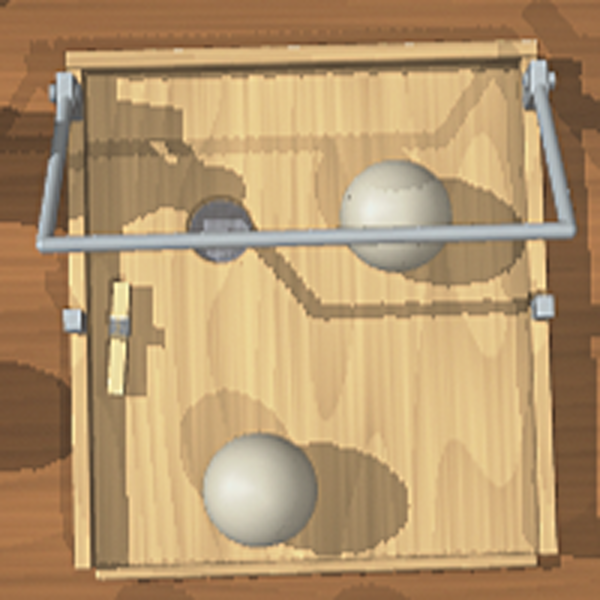

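View pics/scenecrop.png

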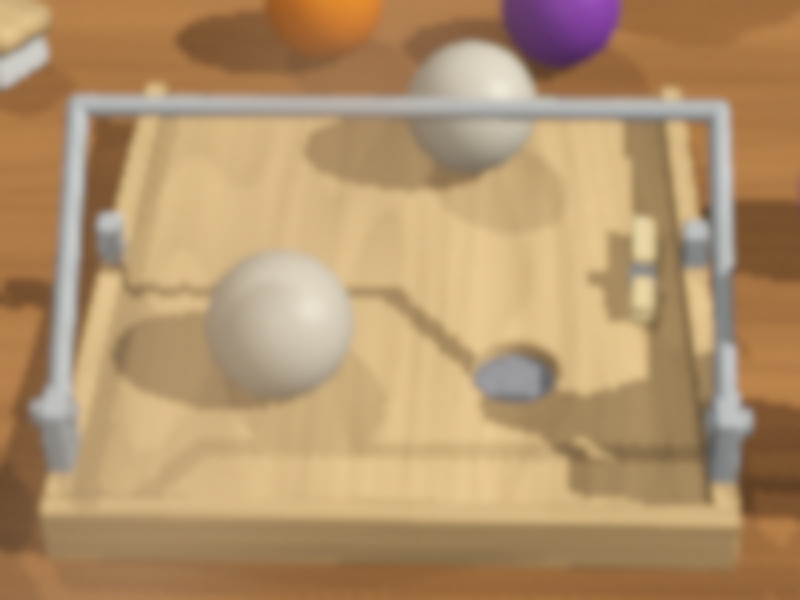

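```bash
cat > h.py <<'E'
import numpy as np, cv2
from cell import env, read_camera
CAL={}
def cam(n):
    if n not in CAL:
        CAL[n]=read_camera(n)
    return CAL[n]
def K(c): return np.array([[c["fx"],0,c["cx"]],[0,c["fy"],c["cy"]],[0,0,1.]])
def proj(c,P): return cv2.projectPoints(np.asarray(P,float).reshape(-1,3),c["rvec"],c["tvec"],K(c),None)[0].reshape(-1,2)
def T(uv): return np.array(uv,float)/3+[205-.33,110-.33]
def S(uv): return np.array(uv,float)/4+[225-.4,195-.4]
def b2w(p,B):
    x,y,a=p; B=np.asarray(B,float).reshape(-1,3); c,s=np.cos(a),np.sin(a)
    return np.c_[x+c*B[:,0]-s*B[:,1], y+s*B[:,0]+c*B[:,1], B[:,2]]
def w2b(p,W):
    x,y,a=p; W=np.asarray(W,float).reshape(-1,3)-[x,y,0]; c,s=np.cos(a),np.sin(a)
    return np.c_[c*W[:,0]+s*W[:,1], -s*W[:,0]+c*W[:,1], W[:,2]]
E
python3 - <<'E'
from h import *
from scipy.optimize import least_squares
t,s=cam("top"),cam("scene")
obs=[(t,T((72,316)),(-35,156,55)),(t,T((542,301)),(-35,-156,55)),(t,T((220,230)),(30,60,12)),
(t,T((66,54)),(152,162,32)),(t,T((537,41)),(152,-162,32)),
(s,S((515,374)),(30,60,12)),(s,S((42,513)),(152,-162,32)),(s,S((741,524)),(152,162,32)),(s,S((110,217)),(-35,-156,55)),(s,S((695,225)),(-35,156,55))]
def f(q):
    return np.concatenate([proj(c,b2w(q[:3],B))[0]-uv for c,uv,B in obs])
r=least_squares(f,[500,0,0],loss="soft_l1"); p=r.x; print("board",p); print(f(p).reshape(-1,2).round(1))
def tri(ut,us):
    g=lambda X:np.r_[proj(t,X)[0]-ut,proj(s,X)[0]-us]
    r=least_squares(g,[500,0,50]);return r.x,r.fun
for n,a,b in (("ball",(260,490),(475,105)),("stored",(397,216),(280,325)),("barL",(45,244),(722,108)),("barR",(570,230),(80,103))):
    X,e=tri(T(a),S(b)); print(n,X.round(1),w2b(p,X).round(1),e.round(1))
# ball with fixed z=50 in top
for n,u,z in (("ballT",T((260,490)),50),("storedT",T((397,216)),42)):
    r=least_squares(lambda X:proj(t,[X[0],X[1],z])[0]-u,[500,0]); print(n,r.x,w2b(p,[*r.x,z]))
np.save("board.npy",p)
E
```

```text
board [ 6.23174216e+02 -1.93903652e+01  2.37875762e-02]
[[ 0.2  1. ]
 [ 0.9  1.6]
 [-0.  -0.4]
 [-0.6 -1.1]
 [ 0.2 -0.7]
 [ 0.1 -1.2]
 [-0.9 -0.3]
 [ 0.6 -0.2]
 [ 0.   0.9]
 [ 0.8  0.4]]
ball [471.3  13.6  50.6] [[-151.1   36.6   50.6]] [-0.5  0.  -0.5  0. ]
stored [654.9 -79.3  40.5] [[ 30.3 -60.6  40.5]] [-0.2  0.  -0.2 -0. ]
barL [617.6 136.7 154.9] [[ -1.8 156.1 154.9]] [-0.5 -0.  -0.5  0.1]
barR [ 624.8 -175.3  154.9] [[  -2.1 -155.9  154.9]] [-0.4  0.1 -0.5 -0. ]
ballT [471.29381247  12.68089097] [[-151.07460986   35.67470886   50.        ]]
storedT [654.68833759 -79.60027986] [[ 30.07309255 -60.94245444  42.        ]]
```

```bash
cat >> h.py <<'E'
from scipy.spatial.transform import Rotation as Ro
def delta(target,rpy=None):
    s=env.read_state(); R=Ro.from_euler("xyz",s["eef_rot"])
    d=R.inv().apply(np.asarray(target)-s["position"])
    print("t",round(s["time"],2),"pos",s["position"].round(1),"rpy",s["eef_rot"].round(3),"F",s["wrist_force"].round(1),"g",round(s["gripper_width"],3))
    print("tool shift",d.round(1), "" if rpy is None else "turn deg %s"%np.degrees((R.inv()*Ro.from_euler("xyz",rpy)).as_rotvec()).round(2))
E
python3 -m inch '[0,0,0,0,0,-7.32,0.09, 0,0,0,0,0,-7.32,0.09, 0,0,0,0,0,-7.32,0.09, 0,0,0,0,0,0,0.09]'
python3 - <<'E'
from h import *
# staging above behind ball: 60 mm behind ball centre along heading
h=.1545; b=np.array([471.3,13.4]); d=np.array([np.cos(h),np.sin(h)])
delta([*(b-62*d),200],[np.pi,0,np.pi+h])
print(env.read_state()["joint_pos"])
E
```

```text
time: 0.75
position: [141.7, 608.6, 222.5]
eef_rot: [-3.141, -0.0, -2.988]
wrist_force: [-0.3, -0.1, 0.8]
gripper_width: 0.587
t 0.75 pos [141.7 608.6 222.5] rpy [-3.141 -0.    -2.988] F [-0.3 -0.1  0.8] g 0.587
tool shift [-172.8 -638.6   22.7] turn deg [-0.01 -0.01 -0.07]
[ 1.32303342e+00  4.23241114e-01  1.63005573e+00  1.06281979e-05
  1.08857769e+00 -4.01119393e-01]
```

```bash
python3 -m inch '[-13.3,-49.1,0,0,0,0,0.09,-13.3,-49.1,0,0,0,0,0.09,-13.3,-49.1,0,0,0,0,0.09,-13.3,-49.1,0,0,0,0,0.09,-13.3,-49.1,0,0,0,0,0.09,-13.3,-49.1,0,0,0,0,0.09,-13.3,-49.1,0,0,0,0,0.09,-13.3,-49.1,0,0,0,0,0.09]'
python3 -m inch '[-13.3,-49.1,0,0,0,0,0.09,-13.3,-49.1,0,0,0,0,0.09,-13.3,-49.1,0,0,0,0,0.09,-13.3,-49.1,0,0,0,0,0.09,-13.3,-49.1,0,0,0,0,0.09,0,0,0,0,0,0,0.09]'
python3 - <<'E'
from h import *
h=.1545; b=np.array([471.3,13.4]); d=np.array([np.cos(h),np.sin(h)])
delta([*(b-62*d),45],[np.pi,0,np.pi+h])
print(env.read_state()["joint_pos"])
c=cam("wrist"); cv2.imwrite("pics/w1.png",c["image"][:,:,::-1])
E
```

```text
time: 1.75
position: [307.8, 235.6, 222.9]
eef_rot: [3.141, 0.001, -2.99]
wrist_force: [0.2, 0.6, 0.6]
gripper_width: 0.457
time: 2.5
position: [412.0, 2.1, 222.9]
eef_rot: [-3.141, 0.001, -2.995]
wrist_force: [-0.6, 0.3, 0.2]
gripper_width: 0.457
t 2.5 pos [412.    2.1 222.9] rpy [-3.141e+00  1.000e-03 -2.995e+00] F [-0.6  0.3  0.2] g 0.457
tool shift [  1.9   2.2 177.9] turn deg [-0.03  0.06 -0.44]
[-2.36378779e-02  1.01827771e-01  2.07531129e+00 -3.80888447e-04
  9.63340475e-01 -1.74101396e+00]
```

View pics/w1.png

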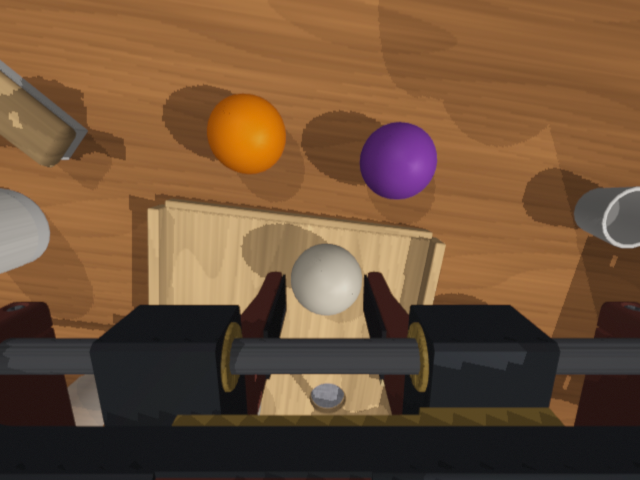

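```bash
python3 -m inch '[0.5,0.5,30,0,0,-0.1,0.09,0.5,0.5,30,0,0,-0.1,0.09,0.5,0.5,30,0,0,-0.1,0.09,0.4,0.6,30,0,0,-0.1,0.09,0,0,30,0,0,0,0.09,0,0,27.9,0,0,0,0.09,0,0,0,0,0,0,0.09]'
python3 - <<'E'
from h import *
h=.1545; b=np.array([471.3,13.4]); d=np.array([np.cos(h),np.sin(h)])
delta([*(b-42*d),45],[np.pi,0,np.pi+h])
c=cam("wrist"); cv2.imwrite("pics/w2.png",c["image"][:,:,::-1])
E
```

```text
time: 3.42
position: [406.7, 7.5, 43.6]
eef_rot: [3.141, -0.004, -2.98]
wrist_force: [0.1, -0.4, -0.1]
gripper_width: 0.451
t 3.42 pos [406.7   7.5  43.6] rpy [ 3.141 -0.004 -2.98 ] F [ 0.1 -0.4 -0.1] g 0.451
tool shift [-22.7  -4.2  -1.5] turn deg [ 0.05 -0.24  0.41]
```

View pics/w2.png

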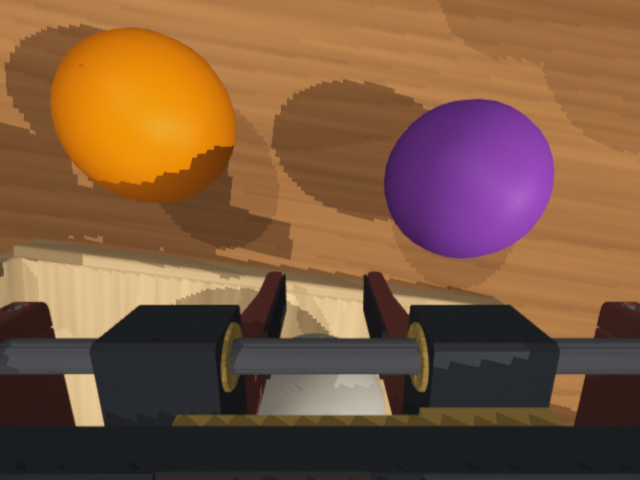

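```bash
python3 -m inch '[-5,-1.4,-1,0,0,0.2,0.09,-5,-1.4,-0.5,0,0,0.2,0.09,-5,-1.4,0,0,0,0,0.09,-5,0,0,0,0,0,0.09,0,0,0,0,0,0,0.09,0,0,0,0,0,0,0.09]'
python3 - <<'E'
from h import *
h=.1545; b=np.array([471.3,13.4]); d=np.array([np.cos(h),np.sin(h)])
delta([*(b-42*d),45],[np.pi,0,np.pi+h])
c=cam("top"); cv2.imwrite("pics/t2.png",cv2.resize(c["image"][110:310,205:405,::-1],None,fx=3,fy=3))
E
```

```text
time: 4.22
position: [428.7, 5.3, 46.2]
eef_rot: [3.142, -0.0, -2.987]
wrist_force: [-0.3, 0.5, -0.1]
gripper_width: 0.458
t 4.22 pos [428.7   5.3  46.2] rpy [ 3.142 -0.    -2.987] F [-0.3  0.5 -0.1] g 0.458
tool shift [-1.3  1.4  1.2] turn deg [ 0.   -0.02 -0.01]
```

View pics/t2.png

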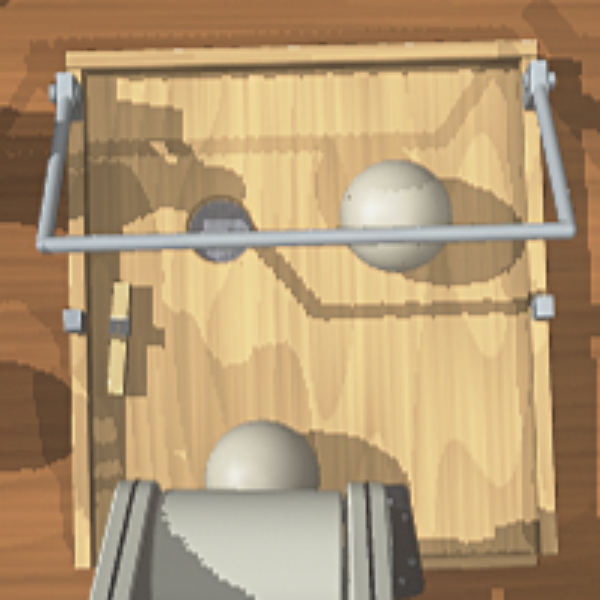

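```bash
python3 -m inch '[-4,0.5,0,0,0,0,0.09,-6,0.4,0,0,0,0,0.09,-6,0.3,0,0,0,0,0.09,-6,0,0,0,0,0,0.09,-6,0,0,0,0,0,0.09,-6,0,0,0,0,0,0.09,-6,0,0,0,0,0,0.09,-6,0,0,0,0,0,0.09]'
python3 -m inch '[-6,0,0,0,0,0,0.09,-6,0,0,0,0,0,0.09,-6,0,0,0,0,0,0.09,-6,0,0,0,0,0,0.09,-5,0,0,0,0,0,0.09,-4,0,0,0,0,0,0.09,-3,0,0,0,0,0,0.09,0,0,0,0,0,0,0.09]'
python3 - <<'E'
from h import *
p=np.load("board.npy"); t=b2w(p,[30,60,12])[0]; print(t)
h=.1545; d=np.array([np.cos(h),np.sin(h)])
delta([*(t[:2]-42*d),45],[np.pi,0,np.pi+h])
c=cam("top"); cv2.imwrite("pics/t3.png",cv2.resize(c["image"][110:310,205:405,::-1],None,fx=3,fy=3))
E
```

```text
time: 5.28
position: [474.6, 13.7, 46.3]
eef_rot: [3.142, -0.0, -2.987]
wrist_force: [0.2, 0.3, -0.6]
gripper_width: 0.456
time: 6.28
position: [510.0, 19.2, 46.3]
eef_rot: [-3.142, 0.0, -2.987]
wrist_force: [-0.6, -0.5, 0.2]
gripper_width: 0.456
[651.73860918  41.30622008  12.        ]
t 6.28 pos [510.   19.2  46.3] rpy [-3.142  0.    -2.987] F [-0.6 -0.5  0.2] g 0.456
tool shift [-101.5    0.     1.3] turn deg [-0.  0.  0.]
```

View pics/t3.png

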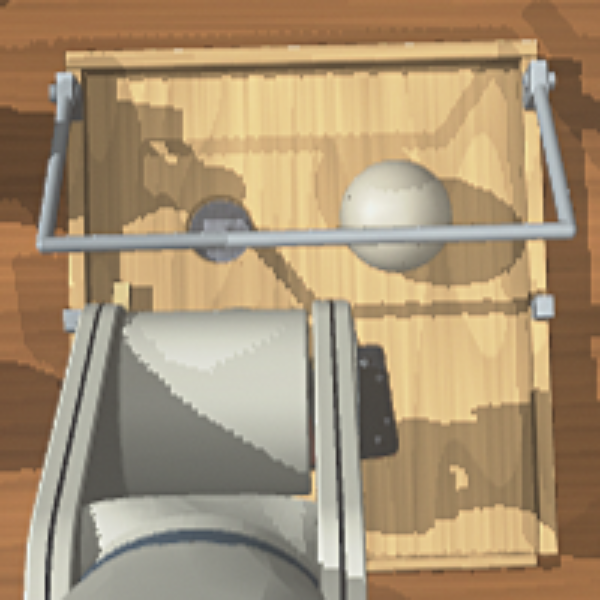

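```bash
python3 -m inch '[2,0,1.5,0,-10,0,0.09,0,0,1.5,0,-10,0,0.09,0,0,1.5,0,-10,0,0.09,0,0,1,0,-10,0,0.09,0,0,0,0,0,0,0.09,0,0,0,0,0,0,0.09]'
python3 - <<'E'
from h import *
p=np.load("board.npy"); t=b2w(p,[30,60,12])[0]
h=.1545; d=np.array([np.cos(h),np.sin(h)])
delta([*(t[:2]-42*d),41])
print(Ro.from_euler("xyz",env.read_state()["eef_rot"]).as_matrix().round(3),env.read_state()["joint_pos"].round(2))
for n in("scene","wrist"):
  c=cam(n); im=c["image"][:,:,::-1]
  if n=="scene": im=cv2.resize(im[150:350,200:440],None,fx=3,fy=3)
  cv2.imwrite(f"pics/{n}4.png",im)
E
```

```text
time: 7.08
position: [533.3, 45.3, 93.0]
eef_rot: [3.119, 0.459, -2.992]
wrist_force: [-0.3, -0.9, 0.2]
gripper_width: 0.452
t 7.08 pos [533.3  45.3  93. ] rpy [ 3.119  0.459 -2.992] F [-0.3 -0.9  0.2] g 0.452
tool shift [-43.7 -23.6  79.1] 
[[-0.887 -0.159  0.434]
 [-0.134  0.987  0.088]
 [-0.443  0.02  -0.896]] [ 0.02  0.41  2.21  0.85  0.11 -2.54]
```

View pics/scene4.png

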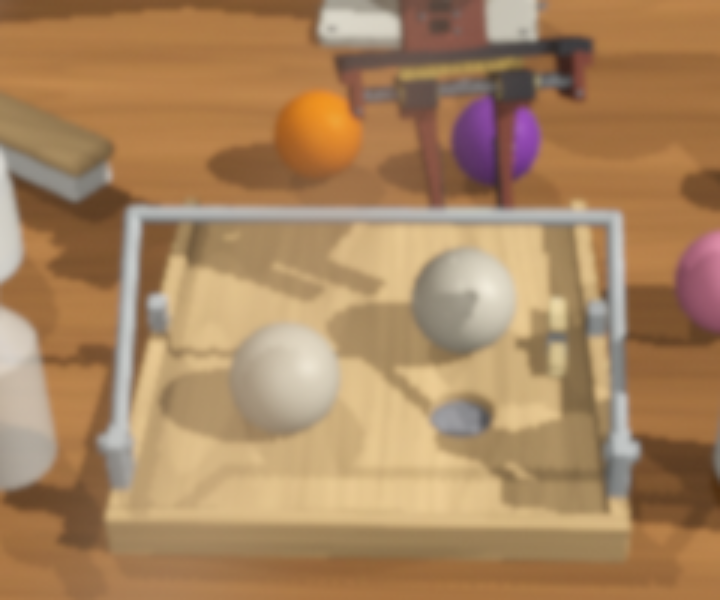

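View pics/wrist4.png

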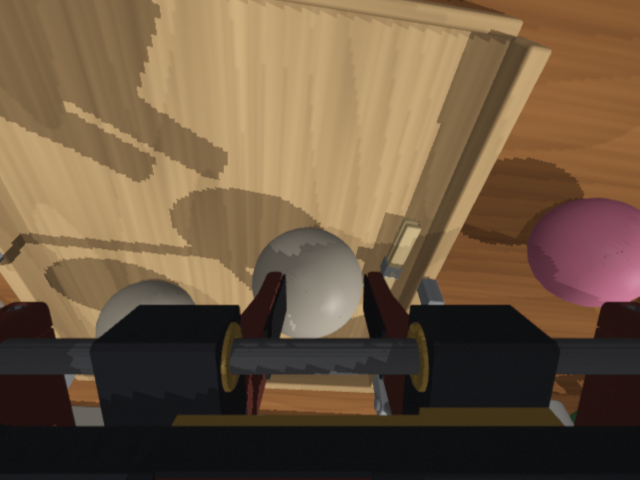

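```bash
cat >> h.py <<'E'
from scipy.optimize import least_squares
def atz(c,u,z): return np.r_[least_squares(lambda X:proj(c,[X[0],X[1],z])[0]-u,[550,0]).x,z]
E
python3 - <<'E'
from h import *
p=np.load("board.npy")
s=cam("scene"); b=atz(s,np.array([464,300])/3+[200-.3,150-.3],50); print(b,w2b(p,b))
t=b2w(p,[30,60,12])[0]; d=(t-b)[:2]; h=np.arctan2(d[1],d[0]); print("h",h, np.hypot(*d)); d/=np.hypot(*d)
R=Ro.from_euler("xyz",[np.pi,0,np.pi+h])*Ro.from_rotvec([0,-np.radians(25),0])
print(b[:2]-58*d)
delta([*(b[:2]-60*d),93],R.as_euler("xyz"))
E
```

```text
[576.59685706  41.50653781  50.        ] [[-45.11572906  61.98753264  50.        ]]
h -0.002665858179046069 75.14201912435203
[518.59706316  41.6611574 ]
t 7.22 pos [533.2  45.3  92.5] rpy [ 3.118  0.458 -2.994] F [ 0.  -0.4 -0.1] g 0.457
tool shift [15.  -0.9 -8. ] turn deg [5.07 1.14 7.76]
```

```bash
python3 - <<'E'
from h import *
h=-.0027;d=np.array([np.cos(h),np.sin(h)]); b=np.array([576.6,41.5])
R=Ro.from_euler("xyz",[np.pi,0,np.pi+h])*Ro.from_rotvec([0,-np.radians(15),0])
delta([*(b-66*d),110],R.as_euler("xyz"))
E
```

```text
t 7.22 pos [533.2  45.3  92.5] rpy [ 3.118  0.458 -2.994] F [ 0.  -0.4 -0.1] g 0.457
tool shift [ 12.8   0.4 -25.8] turn deg [ 4.38 11.12  8.19]
```

```bash
python3 -m inch '[6,0,-13,0,0,0,0.09,6,0,-13,0,0,0,0.09,0,0,0,1.5,3.7,2.7,0.09,0,0,0,1.5,3.7,2.7,0.09,0,0,0,1.5,3.7,2.7,0.09,0,0,0,0,0,0,0.09,0,0,0,0,0,0,0.09]'
python3 - <<'E'
from h import *
h=-.0027;d=np.array([np.cos(h),np.sin(h)]); b=np.array([576.6,41.5])
R=Ro.from_euler("xyz",[np.pi,0,np.pi+h])*Ro.from_rotvec([0,-np.radians(15),0])
delta([*(b-66*d),110],R.as_euler("xyz")); print(env.read_state()["joint_pos"].round(3))
E
```

```text
time: 8.1
position: [510.3, 46.9, 110.2]
eef_rot: [3.116, 0.315, -3.099]
wrist_force: [-0.0, -0.7, 0.7]
gripper_width: 0.456
t 8.1 pos [510.3  46.9 110.2] rpy [ 3.116  0.315 -3.099] F [-0.  -0.7  0.7] g 0.456
tool shift [-0.1 -5.3  0.1] turn deg [2.22 3.   2.52]
[ 0.055  0.349  2.161  0.07   0.317 -1.626]
```

```bash
python3 -m inch '[0,-2.7,0,1.1,1.5,1.3,0.09,0,-2.6,0,1.1,1.5,1.2,0.09,0,0,0,0,0,0,0.09,0,0,0,0,0,0,0.09]'
python3 - <<'E'
from h import *
h=-.0027;d=np.array([np.cos(h),np.sin(h)]); b=np.array([576.6,41.5])
R=Ro.from_euler("xyz",[np.pi,0,np.pi+h])*Ro.from_rotvec([0,-np.radians(15),0])
delta([*(b-62*d),45],R.as_euler("xyz")); print(env.read_state()["joint_pos"].round(3))
E
```

```text
time: 8.6
position: [510.4, 41.6, 110.3]
eef_rot: [3.141, 0.262, 3.138]
wrist_force: [0.1, 0.0, -0.5]
gripper_width: 0.457
t 8.6 pos [510.4  41.6 110.3] rpy [3.141 0.262 3.138] F [ 0.1  0.  -0.5] g 0.457
tool shift [12.9  0.1 64.2] turn deg [ 0.02  0.01 -0.06]
[ 0.069  0.356  2.126 -0.047  0.398 -1.457]
```

```bash
python3 -m inch '[3.2,0,16,0,0,0,0.09,3.2,0,16,0,0,0,0.09,0,0,0,0,0,0,0.09]'
python3 -c "
from h import *
print(env.read_state()['joint_pos'].round(3))"
python3 -m inch '[3.2,0,16,0,0,0,0.09,3.3,0,16.2,0,0,0,0.09,0,0,0,0,0,0,0.09]'
python3 - <<'E'
from h import *
h=-.0027;d=np.array([np.cos(h),np.sin(h)]); b=np.array([576.6,41.5])
R=Ro.from_euler("xyz",[np.pi,0,np.pi+h])*Ro.from_rotvec([0,-np.radians(15),0])
delta([*(b-62*d),45],R.as_euler("xyz")); print(env.read_state()["joint_pos"].round(3))
c=cam("scene"); im=c["image"][:,:,::-1];cv2.imwrite(f"pics/s5.png",cv2.resize(im[150:350,200:440],None,fx=3,fy=3))
E
```

```text
time: 8.98
position: [511.9, 41.4, 77.0]
eef_rot: [3.141, 0.26, 3.137]
wrist_force: [0.2, -0.1, -0.2]
gripper_width: 0.456
[ 0.069  0.428  2.134 -0.059  0.32  -1.444]
time: 9.35
position: [514.6, 41.5, 45.0]
eef_rot: [3.141, 0.261, 3.137]
wrist_force: [-0.7, -0.5, -0.0]
gripper_width: 0.455
t 9.35 pos [514.6  41.5  45. ] rpy [3.141 0.261 3.137] F [-0.7 -0.5 -0. ] g 0.455
tool shift [-0.   0.2 -0. ] turn deg [-0.02 -0.06 -0.09]
[ 0.069  0.501  2.137 -0.077  0.244 -1.425]
```

View pics/s5.png

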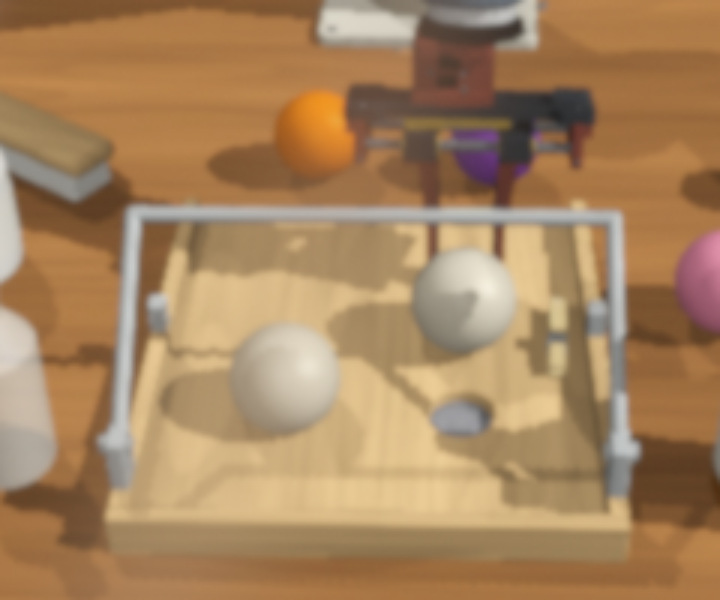

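```bash
python3 -m inch '[-5.8,0,1.55,0,0,0,0.09,-5.8,0,1.55,0,0,0,0.09,-5.8,0,1.55,0,0,0,0.09,-5.8,0,1.55,0,0,0,0.09,-5.8,0,1.55,0,0,0,0.09,-5.8,0,1.55,0,0,0,0.09,-5.8,0,1.55,0,0,0,0.09,0,0,0,0,0,0,0.09]'
python3 - <<'E'
from h import *
h=-.0027;d=np.array([np.cos(h),np.sin(h)]); b=np.array([576.6,41.5])
delta([651.7-43,41.3,45]); print(env.read_state()["joint_pos"].round(3))
c=cam("scene"); im=c["image"][:,:,::-1];cv2.imwrite(f"pics/s6.png",cv2.resize(im[150:350,200:440],None,fx=3,fy=3))
E
```

```text
time: 10.4
position: [557.9, 41.4, 45.5]
eef_rot: [3.141, 0.263, 3.137]
wrist_force: [0.6, 0.2, 0.2]
gripper_width: 0.457
t 10.4 pos [557.9  41.4  45.5] rpy [3.141 0.263 3.137] F [0.6 0.2 0.2] g 0.457
tool shift [-49.    0.1  13.6] 
[ 0.062  0.536  2.046 -0.059  0.298 -1.45 ]
```

View pics/s6.png

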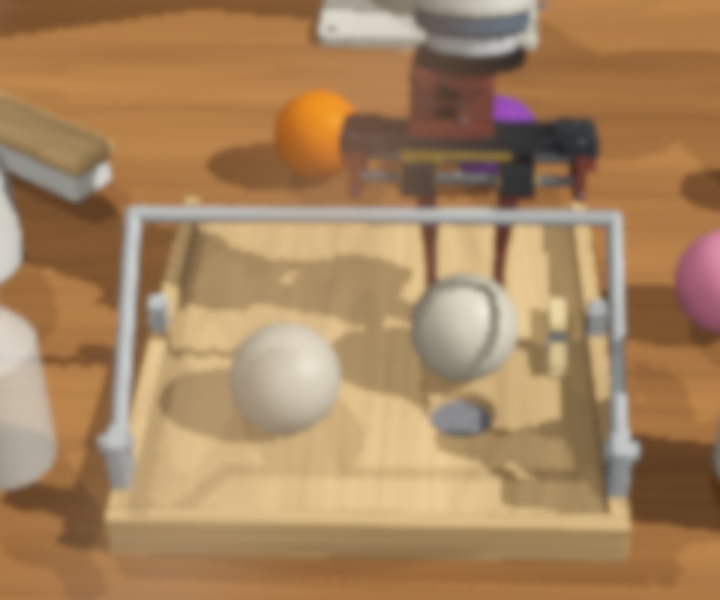

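```bash
python3 -m inch '[-5,0,1.34,0,0,0,0.09,-5.5,0,1.47,0,0,0,0.09,-5.5,0,1.47,0,0,0,0.09,-5,0,1.34,0,0,0,0.09,-4,0,1.07,0,0,0,0.09,-3,0,0.8,0,0,0,0.09,0,0,0,0,0,0,0.09,0,0,0,0,0,0,0.09]'
python3 - <<'E'
from h import *
delta([651.7-43,41.3,45]); print(env.read_state()["joint_pos"].round(3))
c=cam("scene"); im=c["image"][:,:,::-1];cv2.imwrite(f"pics/s7.png",cv2.resize(im[150:350,200:440],None,fx=3,fy=3))
E
```

```text
time: 11.45
position: [586.0, 41.2, 45.4]
eef_rot: [3.141, 0.262, 3.137]
wrist_force: [-0.4, -0.4, -0.2]
gripper_width: 0.455
t 11.45 pos [586.   41.2  45.4] rpy [3.141 0.262 3.137] F [-0.4 -0.4 -0.2] g 0.455
tool shift [-21.8   0.2   6.2] 
[ 0.059  0.561  1.985 -0.049  0.335 -1.463]
```

View pics/s7.png

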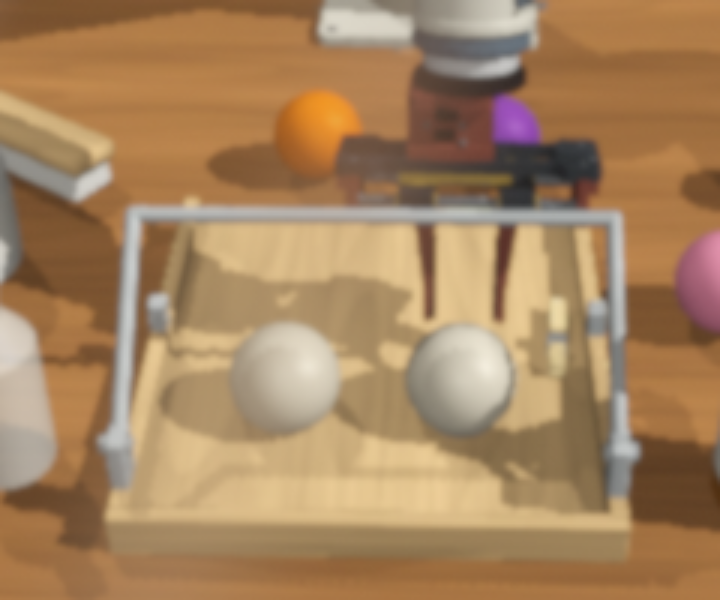

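```bash
python3 -m inch '[19.3,0,-5.2,0,0,0,0.09,19.3,0,-5.2,0,0,0,0.09,19.3,0,-5.2,0,0,0,0.09,-8.3,0,-30.9,0,0,0,0.5,-8.3,0,-30.9,0,0,0,1,-8.3,0,-30.9,0,0,0,1,-8.3,0,-30.9,0,0,0,1,-8.3,0,-30.9,0,0,0,1]'
python3 -m inch '[0,0,0,0,7.5,0,1,0,0,0,0,7.5,0,1,0,0,0,0,0,0,1,0,0,0,0,0,0,1]'
python3 - <<'E'
from h import *
p=np.load("board.npy")
bar=b2w(p,[-1.5,0,155])[0]; print("bar",bar)
delta([bar[0]-4,bar[1],200],[np.pi,0,np.pi+p[2]]); print(env.read_state()["joint_pos"].round(3))
for n in("scene","top"):
  c=cam(n); im=c["image"][:,:,::-1]; cv2.imwrite(f"pics/{n}8.png",cv2.resize(im[195:345,225:425] if n=="scene" else im[110:310,205:405],None,fx=3,fy=3))
s=cam("scene"); b=atz(s,np.array([461,380])/3+[200-.3,150-.3],42); print(w2b(p,b))
E
```

```text
time: 12.5
position: [525.9, 41.5, 206.5]
eef_rot: [3.141, 0.262, 3.137]
wrist_force: [-0.4, -0.2, -0.0]
gripper_width: 0.005
time: 13.0
position: [525.4, 41.4, 204.7]
eef_rot: [3.142, 0.001, 3.137]
wrist_force: [0.8, -0.2, -0.1]
gripper_width: 0.007
bar [621.67464085 -19.42604324 155.        ]
t 13.0 pos [525.4  41.4 204.7] rpy [3.142e+00 1.000e-03 3.137e+00] F [ 0.8 -0.2 -0.1] g 0.007
tool shift [-92.6 -60.4   4.8] turn deg [ 0.    0.05 -1.62]
[ 0.056  0.303  1.862 -0.     0.976 -1.51 ]
[[31.31762972 59.18065599 42.        ]]
```

View pics/top8.png

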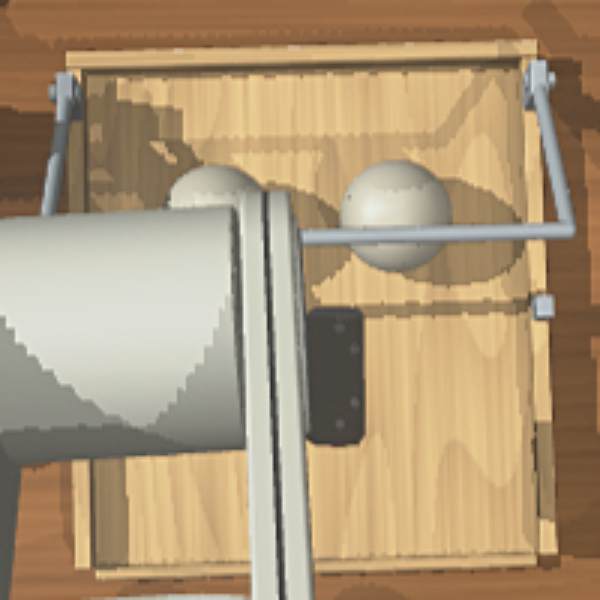

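View pics/scene8.png

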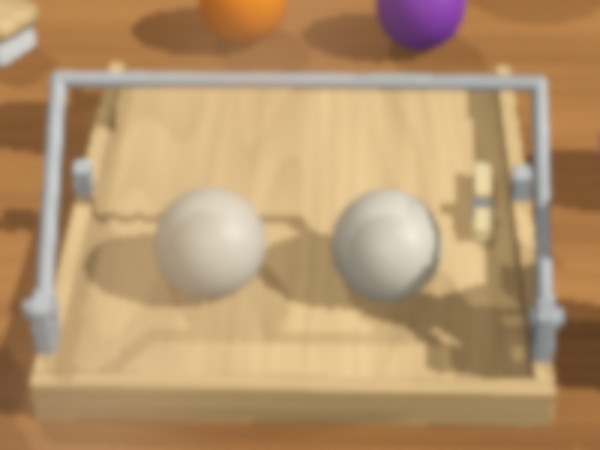

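```bash
python3 -m inch '[-31,-20,0,0,0,-0.5,1,-31,-20,0,0,0,-0.5,1,-30.6,-20.4,0,0,0,-0.6,1,0,0,15,0,0,0,1,0,0,15,0,0,0,1,0,0,0,0,0,0,1,0,0,0,0,0,0,1]'
python3 - <<'E'
from h import *
p=np.load("board.npy")
bar=b2w(p,[-1.5,0,155])[0]
delta([bar[0],bar[1],161],[np.pi,0,np.pi+p[2]]); print(env.read_state()["joint_pos"].round(3))
for n in("scene",):
  c=cam(n); im=c["image"][:,:,::-1]; cv2.imwrite(f"pics/{n}9.png",cv2.resize(im[195:345,225:425] if n=="scene" else im[110:310,205:405],None,fx=3,fy=3))
E
```

```text
time: 13.98
position: [618.6, -18.0, 175.5]
eef_rot: [3.141, 0.0, -3.118]
wrist_force: [0.0, 0.1, 0.8]
gripper_width: 0.006
t 13.97 pos [618.6 -18.  175.5] rpy [ 3.141  0.    -3.118] F [0.  0.1 0.8] g 0.006
tool shift [-3.  -1.5 14.5] turn deg [0.01 0.01 0.01]
[-0.048  0.469  1.679  0.     0.994 -1.643]
```

View pics/scene9.png

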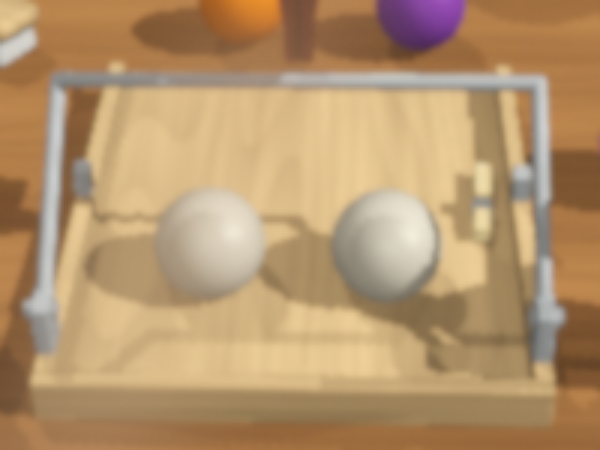

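```bash
python3 -m inch '[-1,0,8,0,0,0,1,-0.5,0,7,0,0,0,1,3.5,0,5.5,0,0,0,1,4,0,5.5,0,0,0,1,4,0,6.4,0,0,0,1,3.8,0,6.4,0,0,0,1,3.4,0,6.7,0,0,0,1,3.2,0,6.8,0,0,0,1]'
python3 -m inch '[2.7,0,7,0,0,0,1,2.4,0,7.1,0,0,0,1,2,0,7.2,0,0,0,1,1.7,0,7.3,0,0,0,1,0,0,0,0,0,0,1]'
python3 - <<'E'
from h import *
p=np.load("board.npy")
bar=b2w(p,[-35,0,65])[0]; print(bar)
delta(bar,[np.pi,0,np.pi+p[2]]); print(w2b(p,env.read_state()["position"]))
for n in("scene",):
  c=cam(n); im=c["image"][:,:,::-1]; cv2.imwrite(f"pics/{n}10.png",cv2.resize(im[195:345,225:425] if n=="scene" else im[110:310,205:405],None,fx=3,fy=3))
E
```

```text
time: 15.02
position: [598.5, -19.0, 122.7]
eef_rot: [3.141, 0.0, -3.118]
wrist_force: [-2.4, -0.3, 2.7]
gripper_width: 0.007
time: 15.65
position: [589.8, -19.1, 93.9]
eef_rot: [3.141, -0.0, -3.118]
wrist_force: [0.3, 0.4, -0.5]
gripper_width: 0.006
[588.18411837 -20.22285189  65.        ]
t 15.65 pos [589.8 -19.1  93.9] rpy [ 3.141 -0.    -3.118] F [ 0.3  0.4 -0.5] g 0.006
tool shift [ 1.7 -1.  28.9] turn deg [ 0.01 -0.01 -0.02]
[[-33.34442359   1.03582121  93.87387449]]
```

View pics/scene10.png

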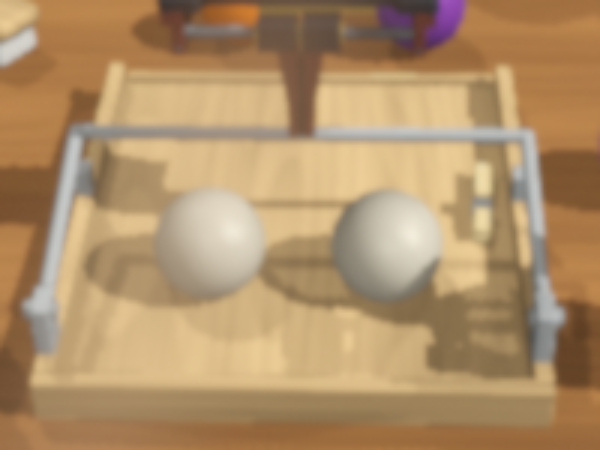

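```bash
python3 - <<'E'
from h import *
p=np.load("board.npy"); s=cam("scene")
for a in (.1,.15,.2,.25,.3):
  q=proj(s,b2w(p,[[115-150*np.cos(a),y,60+150*np.sin(a)] for y in(150,0,-150)])); print(a,((q-[225,195])*3).round(0).tolist())
im=s["image"][225:255,290:360,::-1]; cv2.imwrite("pics/s11.png",cv2.resize(im,None,fx=10,fy=10,interpolation=cv2.INTER_CUBIC))
E
```

```text
0.1 [[516.0, 147.0], [300.0, 145.0], [87.0, 143.0]]
0.15 [[517.0, 139.0], [300.0, 137.0], [85.0, 135.0]]
0.2 [[518.0, 132.0], [300.0, 130.0], [84.0, 128.0]]
0.25 [[519.0, 125.0], [299.0, 123.0], [82.0, 121.0]]
0.3 [[520.0, 118.0], [299.0, 116.0], [81.0, 114.0]]
```

View pics/s11.png

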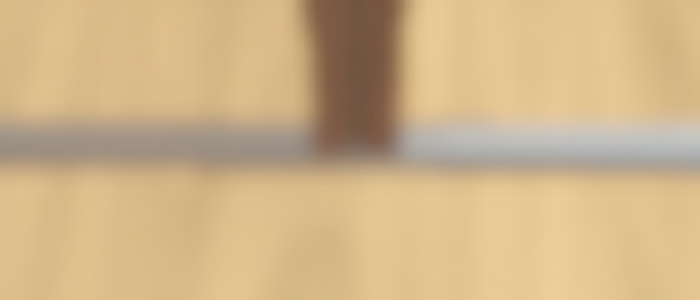

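```bash
python3 -m inch '[1.2,0,7.4,0,0,0,1,0.7,0,7.4,0,0,0,1,0.3,0,7.4,0,0,0,1,0,0,5,0,0,0,1,0,0,2,0,0,0,1,0,0,2,0,0,0,1]'
python3 -m inch '[0,0,1,0,0,0,1,0,0,0,0,0,0,1]'
```

```text
time: 16.5
position: [587.6, -19.3, 64.3]
eef_rot: [3.141, -0.0, -3.118]
wrist_force: [-8.3, -1.0, 23.5]
gripper_width: 0.008
time: 16.75
position: [587.7, -19.3, 64.3]
eef_rot: [3.142, 0.0, -3.118]
wrist_force: [-7.7, -0.4, 20.8]
gripper_width: 0.006
```

```bash
python3 -m inch '[0,0,-5,0,0,0,1,0,0,-20,0,0,0,1,0,0,-35,0,0,0,1,0,0,-40,0,0,0,1,0,0,-40,0,0,0,1,40,0,0,0,0,0,1,40,0,0,0,0,0,1,40,0,0,0,0,0,1]'
python3 -m inch '[40,0,-20,0,0,0,1,30,0,-20,0,0,0,1,0,0,0,0,0,0,1,0,0,0,0,0,0,1]'
python3 - <<'E'
from h import *
p=np.load("board.npy"); s=cam("scene")
for a in (0,.03,.06):
  q=proj(s,b2w(p,[[115-150*np.cos(a),y,60+150*np.sin(a)] for y in(150,0,-150)])); print(a,((q-[225,195])*4).round(0).tolist())
for n in("scene","top"):
  c=cam(n); im=c["image"][:,:,::-1]; cv2.imwrite(f"pics/{n}12.png",cv2.resize(im[195:345,225:425],None,fx=4,fy=4,interpolation=cv2.INTER_CUBIC) if n=="scene" else im)
E
```

```text
time: 17.75
position: [466.9, -22.0, 203.3]
eef_rot: [3.142, 0.002, -3.118]
wrist_force: [0.3, 0.4, 0.6]
gripper_width: 0.005
time: 18.25
position: [398.9, -23.7, 242.8]
eef_rot: [-3.142, 0.002, -3.118]
wrist_force: [0.0, 0.3, 0.9]
gripper_width: 0.01
0 [[686.0, 218.0], [401.0, 215.0], [119.0, 212.0]]
0.03 [[686.0, 211.0], [401.0, 208.0], [118.0, 205.0]]
0.06 [[687.0, 205.0], [400.0, 202.0], [117.0, 199.0]]
```

View pics/scene12.png

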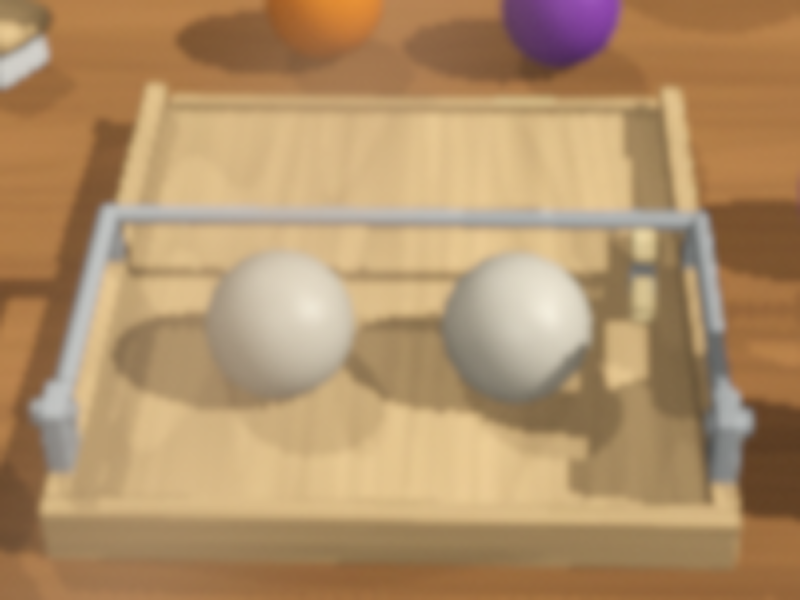

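View pics/top12.png

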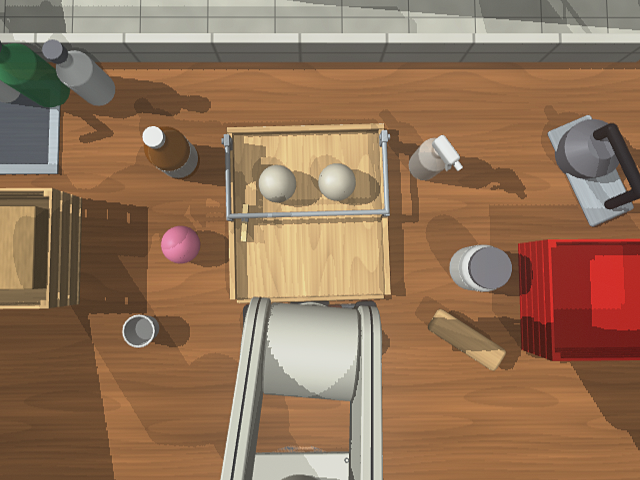

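The bar lies at (401,215) in the scene crop, exactly where angle 0 predicts. Both balls are seated, at (277,183) and (337,181) in the top view, and the bystanders are where they were. I'm handing the job in.

```bash
python3 -c "
from cell import env
print(env.finish_job())"
```

```text
the job is handed in; nothing more can be done
None
```

The job is done and handed in at about 18 s. I rolled the loose cream ball along the board, under the raised keeper and into the empty left pocket. Then I pressed the keeper bar down onto its rests with the shut fingertips.

- **Ball:** it measures at board (31, 59) mm against the pocket at (30, 60). It looks level with the stored ball.
- **Keeper:** the bar appears where a hinge angle of 0 predicts. It took about 21–24 N of push once it was on its rests.
- **Everything else:** the stored ball is at the same pixels as before. The peg and the other bystanders show no movement in the pictures I compared. The arm stands clear.

**What went wrong:** partway through, my 40° tilt ran two wrist joints to the ends of their ranges, and the tool rose and drifted. The ball had moved to board (-45, 62), still on the board. I backed off, re-levelled and finished the push at a 15° tilt.

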